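# Angle a steel tube past the clamp post into the welding jig

### The arm

A 7-joint arm with a two-finger parallel gripper is mounted at the origin on the work surface. World frame = base frame: x ahead of the robot, y to its left, z up, the work surface at z = 0. Lengths are in m, angles in rad, forces in N, time in s.
With the tool pointing down it reaches from about 0.425 to 0.875 m from the base axis. Payload 4.7 kg.
Tool frame: the origin (TCP) lies at the very end of the fingers, on their centre line; the grasp point (between the pads) lies 19 mm behind it; x points along the fingers, z is the direction in which the jaws open and shut, and the axes are right-handed (so a half turn about x gives the same grasp; the last joint's range is limited). The gripper opens to 87 mm and grips with 3 to 60 N. Pads are 19 mm wide; open, the fingers measure 117 mm over their backs; the gripper's body (75 mm by 190 mm) begins 51 mm behind the grasp point.
Start: joints at [1.143, 0.321, -0.07, 1.45, 0.023, 1.371, -0.057], TCP at [0.278, -0.588, 0.223] pointing down, gripper open.
Joint ranges: [-2.86, 2.86], [-0.3, 2.09], [-1.38, 1.24], [0.06, 2.45], [-1.56, 4.7], [0.09, 2.05], [-2.69, 2.69]. Speed limits (rad/s): [2.57, 2.57, 3.14, 3.14, 3.14, 3.14, 3.14].

### API

Orientations are given as a rotation vector (axis times angle).
In Python, from bench import telemetry, viewer, workorder gives the robot as it stands.
- The arm moves only by the shell command python3 -m creep 'ROWS' [FORCE]. ROWS is JSON, a list of rows, each an object of numbers: "fingers": the opening, from 0 (shut) to 1 (fully open); "x", "y", "z": the shift along the tool's x, y, z in units of 40 mm (1.0 is 40 mm); "twist": the turn about the tool's x in units of 5 degrees (1.0 is 5 degrees). In form: [{"fingers": .., "x": .., "y": .., "z": .., "twist": ..}, ...]. A call has 1 to 20 rows; each row is the pose to reach, as a shift and turn from the pose commanded when the call began, along the tool's axes at that moment; what a row does not reach only later rows make up. A row lasts 1/12 s, in which the tool goes at most 41.7 mm and 7.16 degrees, less where a joint would pass 70% of its speed; a pose out of reach is approached as far as the arm can. A call with a gripper value outside its range is refused whole. The fingers move at their own pace and stop on an object; FORCE is the grip in N (left out, the last holds). Time passes only in rows, so rows that repeat a pose let the fingers close. It gives the time, the measured TCP pose, the force and the opening at its end, in the units of the state.
- telemetry.get_state(): the state, without advancing time (a new reading comes with each control period).
- viewer.get_image(name): name is "side" or "top" or "wrist"; returns a dict with "pixels" (400x640x3 uint8, red, green, blue), "z_map" (400x640 float32, m along the optical axis (not along the pixel's ray), 0 where there is no reading), "K" (3x3 intrinsics, pixels), "xyz" and "attitude" of the camera in the world. Camera axes: x right, y up, looking along -z (the intrinsics and any distortion apply to the point x, -y, -z); pixel columns grow to the right and rows downward; lengths in m; the calibration is good to about 2 mm. A picture is of the moment at which its call begins.
- workorder.close_job(): hands the job in, once; it reports no verdict.
The state is a dict: "time": time; "joint_positions": joint angles; "qd": joint speeds; "joint_torque": joint torques, N m; "position": TCP position; "tool_rot": TCP orientation; "ft_force": force on the tool from outside, world axes, zero at the start; "torque": the same for the moment, N m; "grip_width": opening from 0.0 (shut) to 1.0 (fully open).
Only numpy, scipy, OpenCV 4.12 (cv2) and the standard library are available. Lean on these libraries where they do the work, as an engineer would, in place of code of your own. Each camera call takes 0.05 s, during which the arm holds its last target.

### The job

Push the square steel tube into its bay in the welding jig: angle its left end (left as seen from the robot) in behind the clamp post, then swing the other end in past the right end block, until the tube lies flush along the back fence between the two end blocks. Work only by pushing with the fingertips or the outside of the fingers: do not take the tube between the fingers, lift it or tip it over. Leave the four loose things on the bench where they are, and finish with the hand clear of everything.

Things in the scene. Friction and masses are not known exactly. Their poses are not given: they have to be found in the camera images.
- jig: Welding jig, fixed to the bench. Origin: on the bench, on the front face of the back fence, midway between the end blocks; its x points squarely into the fence (away from the robot, within 0.25 rad), y along the fence to the robot's left, z up. Fence: angle iron 360 mm long, 35 high, 5 thick, face at x = 0, bolted flat leg behind it to x = +40. The bay's floor is bare bench.
- block_left (a point): Middle of the inner face of the left end block, 12.5 mm above the bench, at jig x = -12.5, y = +138 mm. The block stands against the fence: 25 mm deep (jig x = -25 to 0), 30 mm wide, 25 mm high, with a screw head to 31 mm.
- block_right (a point): Middle of the inner face of the right end block, a twin of the left one, at jig x = -12.5, y = -138 mm. So the bay between the blocks is 276 mm long for a tube of 260 mm.
- post (a point): Axis of the clamp post, 25 mm above the bench, at jig x = -61, y = +78 mm: a round fixed steel column, 28 mm diameter, 50 mm high, with a 34 mm wide head from 50 to 64 mm and a nut to 70 mm. It stands in front of the left part of the bay; 47 mm are free between it and the fence.
- clamp_screw (a point): Top of the screw of the post's clamp arm, 74 mm above the bench, at jig x = -61, y = +128 mm. The arm is fixed, parked open along jig +y from the post's head: 18 mm wide, 62 mm long, underside 51 mm up; the screw hangs down to 34 mm and has a 46 mm cross bar along jig x. Nothing of the jig is taller than 74 mm.
- tube: Plain square steel tube, loose, 260 mm long, 25 x 25 mm, flat closed ends, 0.3 to 0.55 kg; 1.5 to 4 N slide it. Starts flat on the bench 105 to 135 mm before the fence, left end to the right of the post, turned up to 0.3 rad to the jig. Origin: centre of its underside; y along it to its left end, x across it (away from the robot), z up. Seated: jig x = -12.5 mm, y within 8 mm of 0, yaw as the jig.
- tube_left (a point): Centre of the left end face of the tube: on its axis, 130 mm along its +y from the middle, 12.5 mm above the bench.
- tube_right (a point): Centre of the right end face of the tube: on its axis, 130 mm along its -y from the middle, 12.5 mm above the bench.
- offcut: Bystander: a short open piece of square tube, 30 x 30 mm, standing upright, 70 mm high, to the left in front of the jig. Origin: centre of its underside.
- hammer: Bystander: a hammer lying flat to the right of the work, 260 mm long, 80 mm across the head, 26 mm high. Origin: underside, middle of its length.
- tin: Bystander: a flat round metal tin with a lid, 72 mm diameter, 48 mm high, standing close beyond the fence. Origin: centre of its underside.
- square: Bystander: a magnetic welding square, 75 x 65 x 22 mm, lying flat on the left, nearer the robot than the offcut. Origin: underside, middle.

How it is judged:
On the way:
1. the tube is angled in: its left end is behind the clamp post (nearer the fence and further left than the post's axis) while its right end is still outside the bay (y of tube_left in the frame of jig above 0.085 m and x of tube_left in the frame of jig above -0.045 m and x of tube_right in the frame of jig below -0.03 m), for 0.1 s.
At the end, for the whole second after the job is handed in: The tube lies flat on the bench in the bay, at rest, between the two end blocks, behind the clamp post and flush along the fence: both of its ends within 3 mm of touching the fence. The offcut, hammer, tin and square are within 25 mm of where they stood (x of tube_left in the frame of jig between -0.0155 and -0.0095 m and x of tube_right in the frame of jig between -0.0155 and -0.0095 m and y of tube in the frame of jig between -0.0095 and 0.0095 m and height (world z) of tube below 0.003 m and angle between tube's own z axis and vertical below 0.05 rad and linear speed of tube below 0.01 m/s and distance of each of offcut, hammer, tin, square from where it was at the start of the episode below 0.025 m).
It fails at once if an end of the tube is lifted more than 12 mm off the bench (height (world z) of any of tube_left, tube_right above 0.0245 m or height (world z) of tube above 0.012 m).
It fails at once if the tube is tipped over (angle between tube's own z axis and vertical above 0.5 rad).
It fails at once if the tube is taken between the fingers (y of the grasp point in the frame of tube between -0.128 and 0.128 m and x of the grasp point in the frame of tube between -0.01 and 0.01 m and z of the grasp point in the frame of tube below 0.04 m and contact force between the fingers and tube above 0.5 N).
It fails at once if a bystander (offcut, hammer, tin or square) is moved more than 25 mm (distance of any of offcut, hammer, tin, square from where it was at the start of the episode above 0.025 m).
It also fails if it takes over 67 s, if anything falls off the work surface, if the arm or the gripper's body presses on something with over 40 N, if the wrist force passes 120 N, or if a joint passes its speed limit or range.

## Working session

There is one attempt and no reset: what is moved stays moved. The work goes in short steps, Python scripts to look and compute and a shell command to move; the robot and the scene stay as the last step left them, time stands still between calls to the robot, and variables do not carry over. Pictures are saved under pics/ and viewed, and the job is handed in when it is done.

```bash
mkdir -p pics; ls
python3 - <<'E'
from bench import telemetry, viewer
import cv2
s=telemetry.get_state()
for k,v in s.items(): print(k,v)
for n in ("top","side","wrist"):
    d=viewer.get_image(n)
    cv2.imwrite(f"pics/{n}0.png",cv2.cvtColor(d["pixels"],cv2.COLOR_RGB2BGR))
    print(n,d["K"],d["xyz"],d["attitude"],[k for k in d])
E
```

```text
pics
time 0.0
joint_positions [ 1.14308473  0.32180253 -0.07005527  1.45164975  0.02262609  1.37078993
 -0.05688488]
qd [-2.08082503e-03  1.69324784e-05 -7.72455717e-05  1.10567543e-03
  5.21719740e-04 -1.14752037e-03  1.06093515e-03]
joint_torque [-1.32998812e-04 -4.91281128e+01 -4.03564554e-01 -3.12526238e+01
 -6.36726804e-02  4.35681792e-02  1.72794994e-04]
position [ 0.27762514 -0.58713212  0.22148725]
tool_rot [ 0.87882474  1.38809119 -0.87737546]
ft_force [-0.59953973 -0.62559736  0.15031959]
torque [-0.01728148 -0.031163    0.04532924]
grip_width 0.9970053816967092
top [[516.71203734   0.         317.53819217]
 [  0.         516.71203734 201.3024608 ]
 [  0.           0.           1.        ]] [ 0.35205843 -0.06460071  1.33084845] [ 0.11447079 -0.14062222 -1.59392966] ['pixels', 'z_map', 'K', 'xyz', 'attitude']
side [[429.4773332    0.         320.45672998]
 [  0.         429.4773332  201.2095157 ]
 [  0.           0.           1.        ]] [0.1354981  0.90683239 0.79912988] [ 0.263205   -1.30828965 -2.46882561] ['pixels', 'z_map', 'K', 'xyz', 'attitude']
wrist [[350.19238861   0.         318.10687184]
 [  0.         350.19238861 196.66399672]
 [  0.           0.           1.        ]] [ 0.34635841 -0.55668992  0.38362815] [-0.24760097  0.15823142 -1.12081015] ['pixels', 'z_map', 'K', 'xyz', 'attitude']
```

View pics/top0.png

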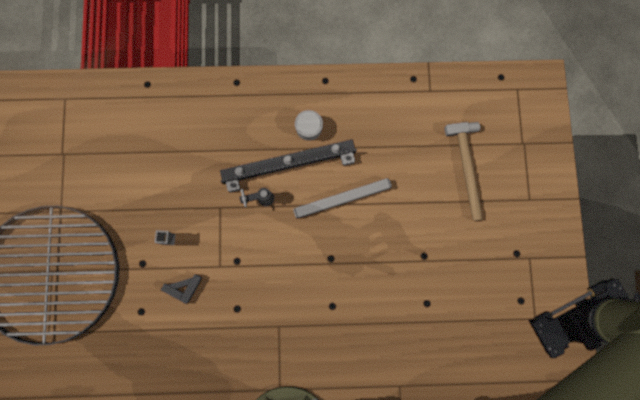

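View pics/side0.png

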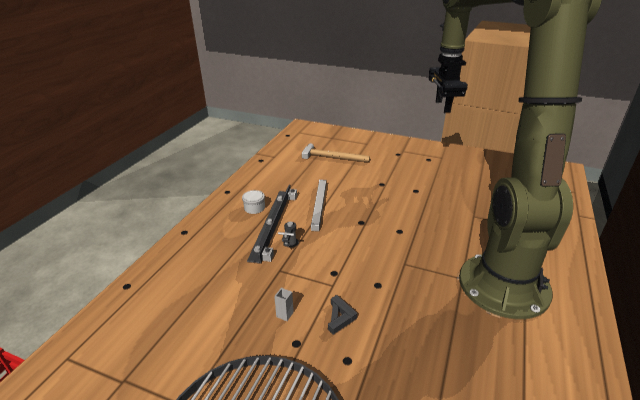

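The top view shows the fence from about (222,178) to (355,150), the post at (264,197), the tube from (297,213) to (389,185), the hammer near (470,170) and the tin at (309,124). Next I'll zoom in and measure.

```bash
cat > h.py <<'E'
import numpy as np, cv2
from scipy.spatial.transform import Rotation as R
from bench import telemetry, viewer
def ray(d,u,v):
    K=d["K"]; c=np.array([(u-K[0,2])/K[0,0],-(v-K[1,2])/K[1,1],-1.])
    return R.from_rotvec(d["attitude"]).as_matrix()@c
def px2w(d,u,v,z):
    r=ray(d,u,v); o=np.array(d["xyz"]); return o+r*(z-o[2])/r[2]
def w2px(d,p):
    c=R.from_rotvec(d["attitude"]).as_matrix().T@(np.array(p)-d["xyz"])
    K=d["K"]; return np.array([K[0,2]+K[0,0]*c[0]/-c[2],K[1,2]-K[1,1]*c[1]/-c[2]])
def crop(d,u0,v0,u1,v1,s,f):
    im=cv2.cvtColor(d["pixels"],cv2.COLOR_RGB2BGR)[v0:v1,u0:u1]
    cv2.imwrite(f,cv2.resize(im,None,fx=s,fy=s,interpolation=cv2.INTER_CUBIC))
E
python3 - <<'E'
from h import *
import pickle
d=viewer.get_image("top"); pickle.dump(d,open("top0.pkl","wb"))
crop(d,210,130,410,230,4,"pics/crop0.png")
im=d["pixels"].astype(int); hsv=cv2.cvtColor(d["pixels"],cv2.COLOR_RGB2HSV)
m=((hsv[...,1]<60)&(hsv[...,2]>100)).astype(np.uint8)
n,l,st,c=cv2.connectedComponentsWithStats(m)
for i in range(1,n):
    if st[i,4]>30 and 130<c[i,1]<250: print(st[i],c[i])
for i in range(1,n):
    if 300<st[i,4]<2500 and 290<c[i,0]<400 and 170<c[i,1]<230:
        cs=np.argwhere(l==i)[:,::-1].astype(np.float32); rr=cv2.minAreaRect(cs); print(rr)
        for b in cv2.boxPoints(rr): print(b,px2w(d,*b,.025))
        print("zmap", np.median(d["z_map"][l==i]))
E
```

```text
[331 144   8   9  50] [334.82 147.84]
[341 152  14  13 104] [347.35576923 158.15384615]
[283 155   8   9  53] [286.83018868 159.26415094]
[235 167   7   8  48] [238.0625 170.6875]
[294 179  97  39 985] [341.86192893 197.38680203]
[226 181  13  10  72] [231.63888889 185.58333333]
[240 189   7  18  52] [242.96153846 197.55769231]
[260 190   7   7  33] [263.18181818 193.18181818]
[155 230  13  14  59] [161.06779661 236.6440678 ]
((341.7787170410156, 197.37083435058594), (10.095695495605469, 100.53787994384766), 72.25532531738281)
[292.3629 207.8839] [ 0.54958474 -0.02457267  0.025     ]
[388.1176  177.24239] [ 0.62325696 -0.2735742   0.025     ]
[391.19452 186.85777] [ 0.59776958 -0.2802499   0.025     ]
[295.43982 217.49928] [ 0.5246278  -0.03189789  0.025     ]
zmap 1.325848
```

View pics/crop0.png

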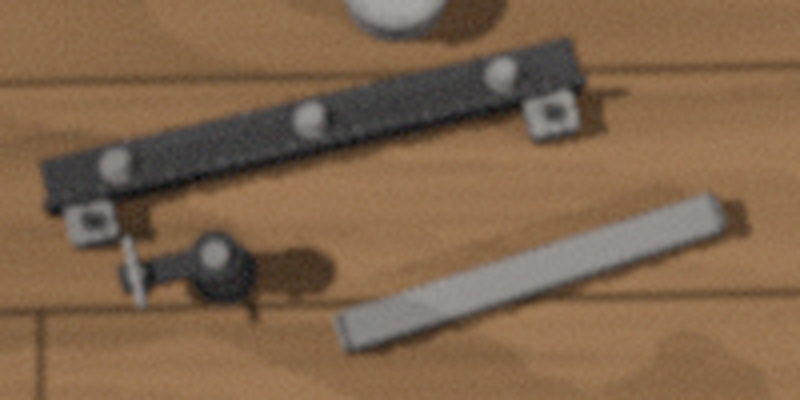

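Run:
```python
from h import *
import pickle
d=pickle.load(open("top0.pkl","rb"))
crop(d,215,160,285,215,10,"pics/cropL.png"); crop(d,320,135,400,195,10,"pics/cropR.png")
# tube body centre via PCA
hsv=cv2.cvtColor(d["pixels"],cv2.COLOR_RGB2HSV)
m=((hsv[...,1]<60)&(hsv[...,2]>100)).astype(np.uint8)
def wpts(u0,v0,u1,v1,z):
    vv,uu=np.nonzero(m[v0:v1,u0:u1]); return np.array([px2w(d,u+u0,v+v0,z)[:2] for u,v in zip(uu,vv)])
t=wpts(292,175,395,222,.025); c=t.mean(0); w,V=np.linalg.eigh(np.cov(t.T)); a=V[:,1]*np.sign(V[1,1])
print("tube c",c,"yaw",np.arctan2(-a[0],a[1]),"len",np.sqrt(12*w[1]),"wid",np.sqrt(12*w[0]))
for n,b in dict(br=(339,150,357,167),bl=(224,179,241,193)).items():
    p=wpts(*b,.027); print(n,p.mean(0),(p.max(0)+p.min(0))/2,len(p))
    # points dark too: use box fit
print("bolts",[px2w(d,*q,.012)[:2] for q in [(238.06,170.69),(286.83,159.26),(334.82,147.84)]])
print("nut",px2w(d,263.2,193.2,.07),"bar",px2w(d,242.96,197.56,.065))
```

```text
tube c [ 0.5735969  -0.15226971] yaw 0.28838005246403237 len 0.25646453034243955 wid 0.025507532414957592
br [ 0.6760348  -0.16984214] [ 0.67652347 -0.17023732] 104
bl [0.61077023 0.12914473] [0.60974133 0.12626345] 74
bolts [array([0.65321624, 0.11521451]), array([ 0.68067667, -0.01230995]), array([ 0.70843863, -0.13907434])]
nut [0.58139976 0.0454226  0.07      ] bar [0.57260489 0.09609597 0.065     ]
```

View pics/cropL.png

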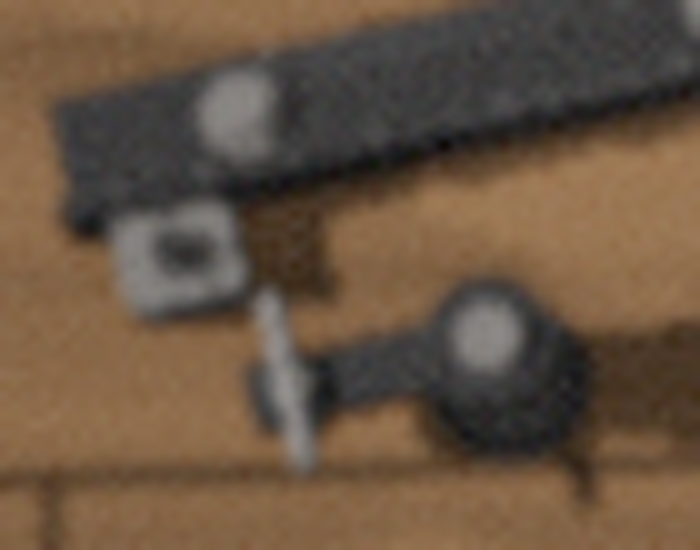

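View pics/cropR.png

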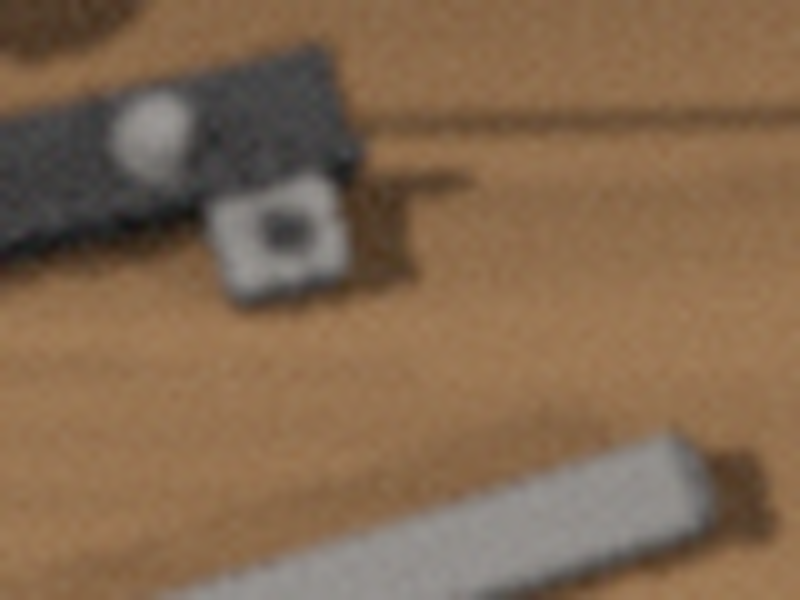

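```bash
cat >> h.py <<'E'
def fitjig(d,obs):
    # obs: list of (u,v,z,(jx,jy)); rigid 2D fit
    P=np.array([px2w(d,u,v,z)[:2] for u,v,z,_ in obs]); J=np.array([o[3] for o in obs])
    pc,jc=P.mean(0),J.mean(0); A=(J-jc); B=(P-pc)
    th=np.arctan2((A[:,0]*B[:,1]-A[:,1]*B[:,0]).sum(),(A*B).sum())
    M=np.array([[np.cos(th),-np.sin(th)],[np.sin(th),np.cos(th)]]); o=pc-M@jc
    return o,th,P-(J@M.T+o)
E
python3 - <<'E'
from h import *
import pickle
d=pickle.load(open("top0.pkl","rb"))
o,th,res=fitjig(d,[(233.05,184.55,.031,(-.0125,.153)),(348.05,157.55,.031,(-.0125,-.153)),(263.5,193.05,.07,(-.061,.078)),(243.5,198.2,.074,(-.061,.128))])
print(o,th);print(res*1000)
E
```

```text
[ 0.65686973 -0.01956982] 0.21047265105256058
[[ 0.24957309 -1.91739649]
 [-0.01761214  0.43149336]
 [ 0.83809022  0.7123825 ]
 [-1.07005117  0.77352063]]
```

```bash
cat >> h.py <<'E'
JO=np.array([.65687,-.01957]); JT=0.2105
def w2j(p): 
    c,s=np.cos(JT),np.sin(JT); q=np.array(p)[:2]-JO; return np.array([c*q[0]+s*q[1],-s*q[0]+c*q[1]])
def j2w(p):
    c,s=np.cos(JT),np.sin(JT); return JO+np.array([c*p[0]-s*p[1],s*p[0]+c*p[1]])
def tool():
    s=telemetry.get_state(); M=R.from_rotvec(s["tool_rot"]).as_matrix()
    j=w2j(s["position"]); yz=[np.degrees(np.arctan2(M[1,k],M[0,k])-JT) for k in (1,2)]
    print("t",round(s["time"],2),"world",s["position"].round(4),"jig mm",(j*1000).round(1),"z",round(s["position"][2]*1000,1),"F",s["ft_force"].round(1),"toolx",M[:,0].round(3),"tool y,z dir in jig deg",np.round(yz,1),"grip",round(s["grip_width"],2))
    return s,M
def goal(jx,jy,z):
    s,M=tool(); g=np.r_[j2w((jx/1000,jy/1000)),z/1000]; print("units xyz",(M.T@(g-s["position"])/.04).round(3))
E
python3 -c "
from h import *
s,M=tool();print(M.round(3)); print(s['joint_positions'])
print((w2j([0.5736,-0.15227])*1000).round(1), .2884-JT)"
```

```text
t 0.2 world [ 0.2777 -0.5873  0.2219] jig mm [-489.4 -476. ] z 221.9 F [ 0.  -0.7 -0.3] toolx [-0.001  0.001 -1.   ] tool y,z dir in jig deg [ 13.3 -76.7] grip 1.0
[[-0.001  0.904  0.428]
 [ 0.001  0.428 -0.904]
 [-1.    -0.    -0.001]]
[ 1.14311879  0.3215219  -0.07009044  1.45125094  0.02258515  1.37077414
 -0.05687052]
[-109.2 -112.4] 0.0779
```

```bash
python3 -m creep '[{"fingers":0,"x":0.5,"y":0,"z":0,"twist":1.33},{"fingers":0,"x":1.2,"y":0,"z":0,"twist":2.66},{"fingers":0,"x":1.2,"y":0,"z":0,"twist":2.66}]' 20; python3 -c "
from h import *
goal(-175,-12,90)"
```

```text
time: 0.45
position: [0.2763, -0.5846, 0.1688]
tool_rot: [1.06, 1.309, -1.054]
ft_force: [-0.7, 0.6, -2.1]
grip_width: 0.854
t 0.45 world [ 0.2763 -0.5846  0.1688] jig mm [-490.3 -473.1] z 168.8 F [-0.7  0.6 -2.1] toolx [-0.004  0.008 -1.   ] tool y,z dir in jig deg [ -0.2 -90.2] grip 0.85
units xyz [  2.053   7.845 -11.537]
```

```bash
python3 -m creep '[{"fingers":0,"x":0.2,"y":0.6,"z":-0.8,"twist":0},{"fingers":0,"x":0.4,"y":1.1,"z":-1.6,"twist":0},{"fingers":0,"x":0.6,"y":1.6,"z":-2.4,"twist":0},{"fingers":0,"x":0.8,"y":2.2,"z":-3.2,"twist":0},{"fingers":0,"x":1,"y":2.7,"z":-4,"twist":0},{"fingers":0,"x":1,"y":3.3,"z":-4.8,"twist":0},{"fingers":0,"x":1,"y":3.8,"z":-5.6,"twist":0},{"fingers":0,"x":1,"y":4.4,"z":-6.4,"twist":0},{"fingers":0,"x":1,"y":4.9,"z":-7.2,"twist":0},{"fingers":0,"x":1.2,"y":5.4,"z":-8,"twist":0},{"fingers":0,"x":1.4,"y":6,"z":-8.8,"twist":0},{"fingers":0,"x":1.6,"y":6.5,"z":-9.6,"twist":0},{"fingers":0,"x":1.8,"y":7.1,"z":-10.4,"twist":0},{"fingers":0,"x":2,"y":7.6,"z":-11.2,"twist":0},{"fingers":0,"x":2,"y":7.85,"z":-11.54,"twist":0},{"fingers":0,"x":2,"y":7.85,"z":-11.54,"twist":0},{"fingers":0,"x":2,"y":7.85,"z":-11.54,"twist":0}]'; python3 -c "
from h import *
goal(-165,-12,13)"
```

```text
time: 1.87
position: [0.4895, -0.07, 0.0953]
tool_rot: [1.049, 1.303, -1.049]
ft_force: [-0.6, -0.6, 0.8]
grip_width: 0.005
t 1.87 world [ 0.4895 -0.07    0.0953] jig mm [-174.2  -14.4] z 95.3 F [-0.6 -0.6  0.8] toolx [ 0.    -0.001 -1.   ] tool y,z dir in jig deg [  0.3 -89.7] grip 0.01
units xyz [ 2.057  0.23  -0.059]
```

```bash
python3 -m creep '[{"fingers":0,"x":0.8,"y":0,"z":0,"twist":0},{"fingers":0,"x":1.6,"y":0,"z":0,"twist":0},{"fingers":0,"x":2,"y":0,"z":0,"twist":0},{"fingers":0,"x":2,"y":0.1,"z":0,"twist":0},{"fingers":0,"x":2,"y":0.1,"z":0,"twist":0}]'; python3 -c "
from h import *
tool(); d=viewer.get_image('top'); crop(d,210,130,410,260,4,'pics/t1.png'); d=viewer.get_image('wrist');crop(d,0,0,640,400,1,'pics/w1.png')"
```

```text
time: 2.28
position: [0.493, -0.0714, 0.0147]
tool_rot: [1.054, 1.301, -1.055]
ft_force: [-0.2, 0.6, 1.5]
grip_width: 0.007
t 2.28 world [ 0.493  -0.0714  0.0147] jig mm [-171.   -16.5] z 14.7 F [-0.2  0.6  1.5] toolx [-0.001 -0.    -1.   ] tool y,z dir in jig deg [ -0.1 -90.1] grip 0.01
```

View pics/t1.png

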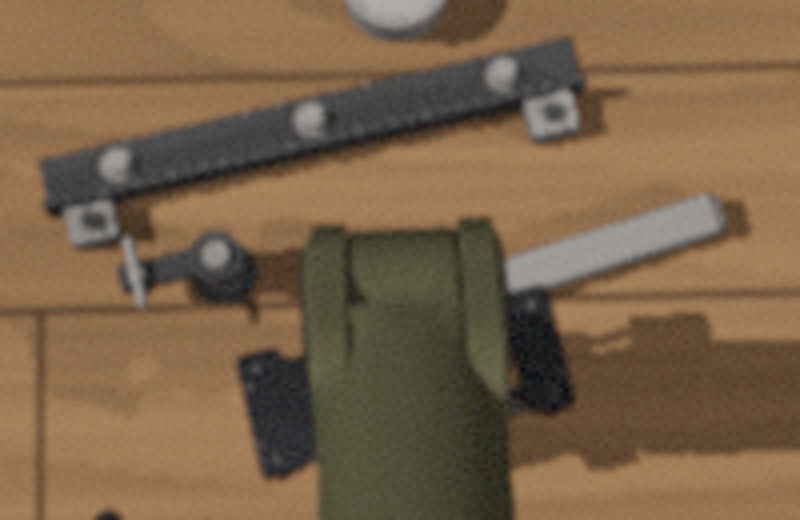

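View pics/w1.png

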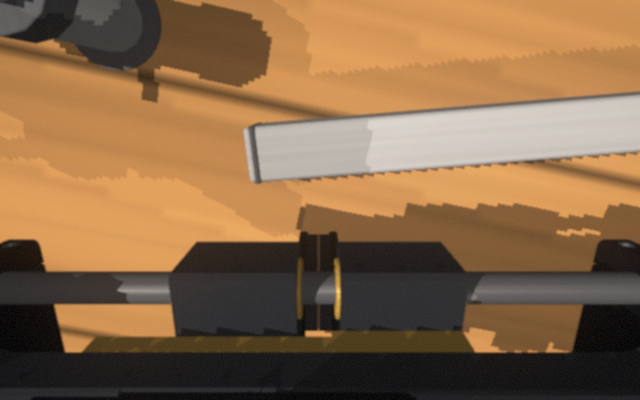

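```bash
python3 -m creep '[{"fingers":0,"x":0.03,"y":0.3,"z":0,"twist":0},{"fingers":0,"x":0.03,"y":0.55,"z":0,"twist":0},{"fingers":0,"x":0.03,"y":0.7,"z":0,"twist":0},{"fingers":0,"x":0.03,"y":0.8,"z":0,"twist":0},{"fingers":0,"x":0.03,"y":0.9,"z":0,"twist":0},{"fingers":0,"x":0.03,"y":1,"z":0,"twist":0},{"fingers":0,"x":0.03,"y":1.1,"z":0,"twist":0},{"fingers":0,"x":0.03,"y":1.2,"z":0,"twist":0},{"fingers":0,"x":0.03,"y":1.3,"z":0,"twist":0},{"fingers":0,"x":0.03,"y":1.4,"z":0,"twist":0},{"fingers":0,"x":0.03,"y":1.5,"z":0,"twist":0},{"fingers":0,"x":0.03,"y":1.6,"z":0,"twist":0},{"fingers":0,"x":0.03,"y":1.6,"z":0,"twist":0}]'
cat >> h.py <<'E'
def tubetop(d,name=None,z=.025,roi=(205,130,420,250)):
    "tube from light pixels at plane z (top/side/wrist)"
    hsv=cv2.cvtColor(d["pixels"],cv2.COLOR_RGB2HSV)
    return ((hsv[...,1]<60)&(hsv[...,2]>100)).astype(np.uint8)
E
python3 -c "
from h import *
tool(); d=viewer.get_image('top'); crop(d,210,130,410,260,4,'pics/t2.png'); d=viewer.get_image('wrist');crop(d,0,0,640,400,1,'pics/w2.png')
d=viewer.get_image('side');crop(d,180,120,380,300,4,'pics/s2.png')"
```

```text
time: 3.47
position: [0.5568, -0.0563, 0.0134]
tool_rot: [1.054, 1.3, -1.052]
ft_force: [0.2, 0.4, -0.9]
grip_width: 0.009
t 3.47 world [ 0.5568 -0.0563  0.0134] jig mm [-105.5  -15. ] z 13.4 F [ 0.2  0.4 -0.9] toolx [ 0.002  0.    -1.   ] tool y,z dir in jig deg [ -0. -90.] grip 0.01
```

View pics/t2.png

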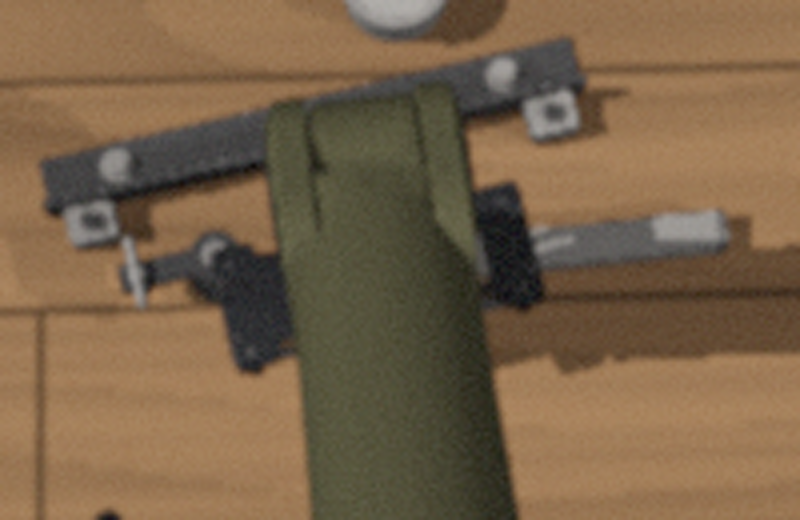

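View pics/w2.png

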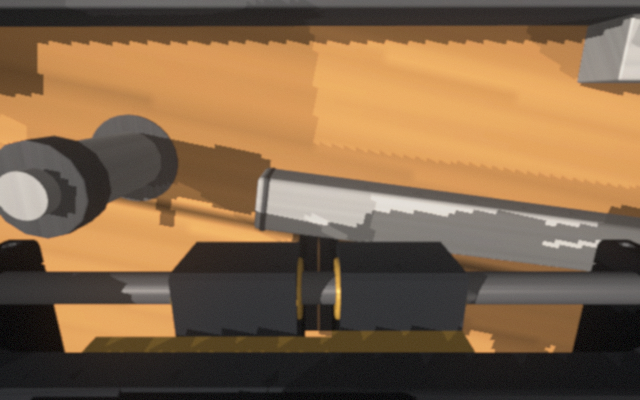

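View pics/s2.png

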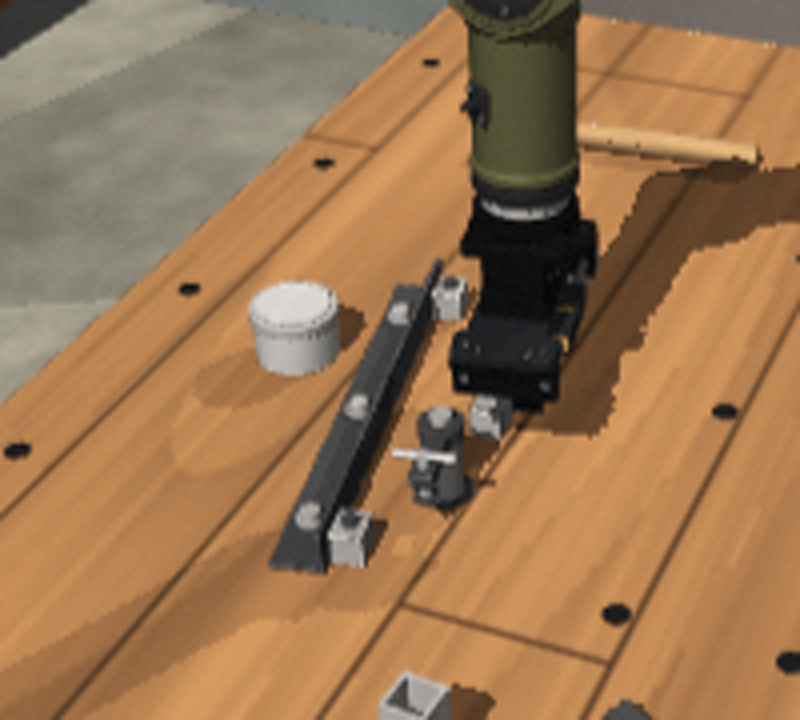

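```bash
python3 -c "
from h import *
d=viewer.get_image('wrist')
for p in [(268,171),(265,229),(640,214),(370,187)]: print(p,(w2j(px2w(d,*p,.025))*1000).round(1))
d=viewer.get_image('top')
for p in [(725,212),(727,243),(660,218),(620,265),(540,270)]: print(p,(w2j(px2w(d,(p[0]+.5)/4-.5+210,(p[1]+.5)/4-.5+130,.025))*1000).round(1))
"
```

```text
(268, 171) [-62.    5.3]
(265, 229) [-89.1   7.7]
(640, 214) [ -81.9 -162.8]
(370, 187) [-69.2 -39.7]
(725, 212) [-101.3 -244.7]
(727, 243) [-121.3 -240.6]
(660, 218) [ -95.3 -202.8]
(620, 265) [-119.1 -170. ]
(540, 270) [-110.2 -119.2]
```

```bash
python3 -m creep '[{"fingers":0,"x":0,"y":0.15,"z":0,"twist":0},{"fingers":0,"x":0,"y":0.25,"z":0,"twist":0},{"fingers":0,"x":0,"y":0.35,"z":0,"twist":0},{"fingers":0,"x":0,"y":0.45,"z":0,"twist":0},{"fingers":0,"x":0,"y":0.55,"z":0,"twist":0},{"fingers":0,"x":0,"y":0.65,"z":0,"twist":0},{"fingers":0,"x":0,"y":0.75,"z":0,"twist":0},{"fingers":0,"x":0,"y":0.75,"z":0,"twist":0}]'
python3 -c "
from h import *
tool(); d=viewer.get_image('top'); crop(d,210,130,410,260,4,'pics/t3.png'); d=viewer.get_image('wrist');crop(d,0,0,640,400,1,'pics/w3.png')
"
```

```text
time: 4.38
position: [0.586, -0.05, 0.0134]
tool_rot: [1.054, 1.3, -1.052]
ft_force: [-0.2, -0.9, -0.0]
grip_width: 0.002
t 4.38 world [ 0.586  -0.05    0.0134] jig mm [-75.7 -14.9] z 13.4 F [-0.2 -0.9 -0. ] toolx [ 0.001  0.    -1.   ] tool y,z dir in jig deg [ -0. -90.] grip 0.0
```

View pics/t3.png

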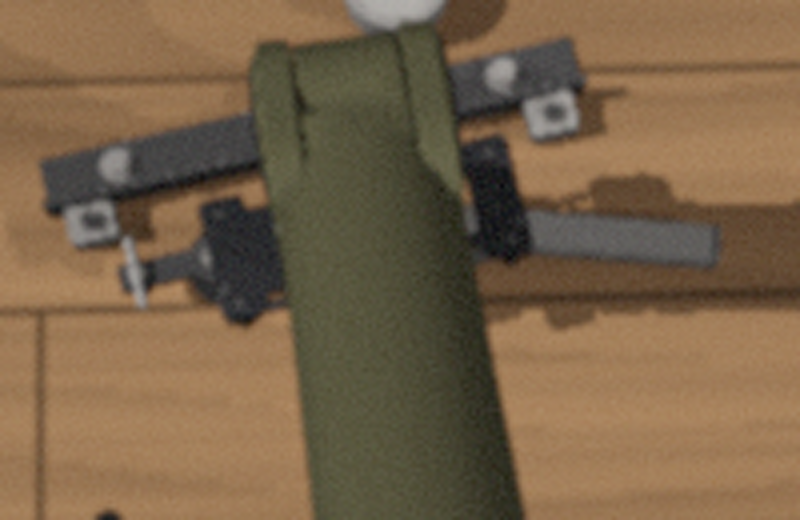

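View pics/w3.png

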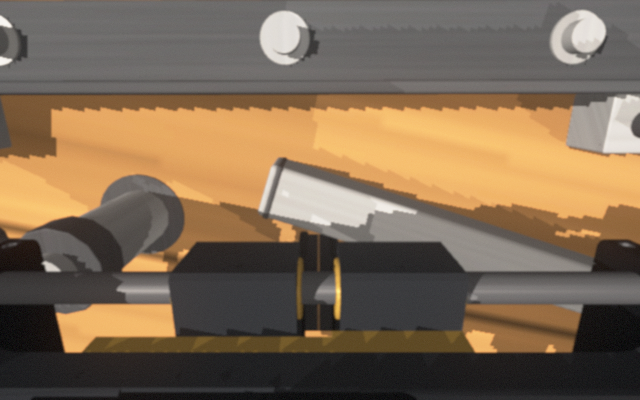

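```bash
python3 -c "
from h import *
d=viewer.get_image('wrist')
for p in [(283,159),(267,215),(420,206),(590,259)]: print(p,(w2j(px2w(d,*p,.025))*1000).round(1))
d=viewer.get_image('top')
for p in [(717,228),(712,267),(540,211),(540,254)]: print(p,(w2j(px2w(d,(p[0]+.5)/4-.5+210,(p[1]+.5)/4-.5+130,.025))*1000).round(1))
"
```

```text
(283, 159) [-26.6  -1.1]
(267, 215) [-52.2   6.8]
(420, 206) [-47.9 -62.3]
(590, 259) [ -74.1 -144.5]
(717, 228) [-110.3 -236.9]
(712, 267) [-134.2 -227.2]
(540, 211) [ -72.8 -128.6]
(540, 254) [-100.1 -121.7]
```

```bash
python3 -m creep '[{"fingers":0,"x":0,"y":-0.6,"z":0,"twist":0},{"fingers":0,"x":0,"y":-1.3,"z":0,"twist":0},{"fingers":0,"x":0,"y":-2.1,"z":0,"twist":0},{"fingers":0,"x":0,"y":-2.4,"z":0.8,"twist":0},{"fingers":0,"x":0,"y":-2.4,"z":1.6,"twist":0},{"fingers":0,"x":0,"y":-2.4,"z":2.4,"twist":0},{"fingers":0,"x":0,"y":-2.4,"z":3.2,"twist":0},{"fingers":0,"x":0,"y":-2.4,"z":4,"twist":0},{"fingers":0,"x":0,"y":-2.4,"z":4.8,"twist":0},{"fingers":0,"x":0,"y":-2.1,"z":4.8,"twist":0},{"fingers":0,"x":0,"y":-1.9,"z":4.8,"twist":0},{"fingers":0,"x":0,"y":-1.75,"z":4.8,"twist":0},{"fingers":0,"x":0,"y":-1.75,"z":4.8,"twist":0}]'
python3 -c "
from h import *
tool(); d=viewer.get_image('top'); crop(d,210,130,410,260,4,'pics/t4.png'); d=viewer.get_image('wrist');crop(d,0,0,640,400,1,'pics/w4.png')
"
```

```text
time: 5.67
position: [0.5581, -0.25, 0.0135]
tool_rot: [1.052, 1.302, -1.049]
ft_force: [-0.2, 1.6, -1.1]
grip_width: 0.002
t 5.67 world [ 0.5581 -0.25    0.0135] jig mm [-144.7 -204.7] z 13.5 F [-0.2  1.6 -1.1] toolx [ 0.001  0.001 -1.   ] tool y,z dir in jig deg [  0.2 -89.8] grip 0.0
```

View pics/t4.png

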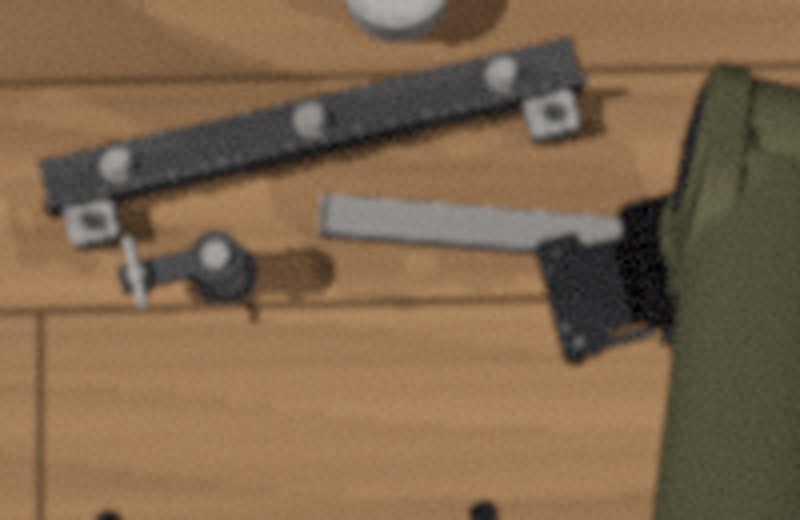

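View pics/w4.png

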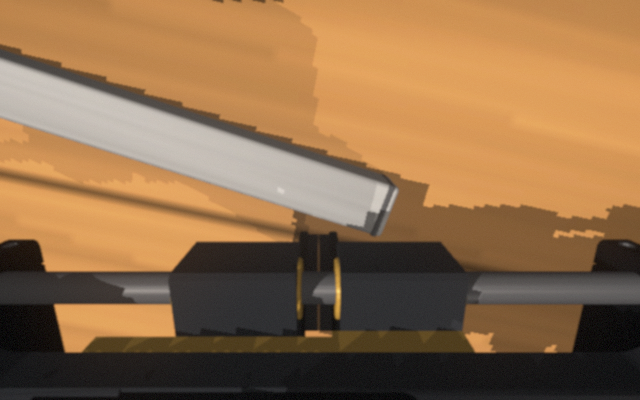

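```bash
python3 -c "
from h import *
d=viewer.get_image('wrist')
for p in [(385,180),(368,231),(200,121),(0,57),(0,117)]: print(p,(w2j(px2w(d,*p,.025))*1000).round(1))
d=viewer.get_image('top')
for p in [(325,195),(323,236),(540,212),(540,250)]: print(p,(w2j(px2w(d,(p[0]+.5)/4-.5+210,(p[1]+.5)/4-.5+130,.025))*1000).round(1))
"
```

```text
(385, 180) [-106.3 -236.1]
(368, 231) [-130.3 -229.7]
(200, 121) [ -81. -157.]
(0, 57) [-56.1 -79.1]
(0, 117) [-79.6 -73.3]
(325, 195) [-30.2   3.7]
(323, 236) [-56.1  11. ]
(540, 212) [ -73.4 -128.5]
(540, 250) [ -97.5 -122.4]
```

```bash
python3 -m creep '[{"fingers":0,"x":0,"y":0.15,"z":0,"twist":0},{"fingers":0,"x":0,"y":0.25,"z":0,"twist":0},{"fingers":0,"x":0,"y":0.35,"z":0,"twist":0},{"fingers":0,"x":0,"y":0.45,"z":0,"twist":0},{"fingers":0,"x":0,"y":0.55,"z":0,"twist":0},{"fingers":0,"x":0,"y":0.58,"z":0,"twist":0},{"fingers":0,"x":0,"y":0.58,"z":0,"twist":0}]'
python3 -c "
from h import *
tool(); d=viewer.get_image('top'); crop(d,210,130,410,260,4,'pics/t5.png'); d=viewer.get_image('wrist');crop(d,0,0,640,400,1,'pics/w5.png')
"
```

```text
time: 6.45
position: [0.5795, -0.2475, 0.0132]
tool_rot: [1.053, 1.301, -1.053]
ft_force: [-1.2, -0.2, -0.3]
grip_width: 0.004
t 6.45 world [ 0.5795 -0.2475  0.0132] jig mm [-123.3 -206.8] z 13.2 F [-1.2 -0.2 -0.3] toolx [ 0.  0. -1.] tool y,z dir in jig deg [ -0. -90.] grip 0.0
```

View pics/t5.png

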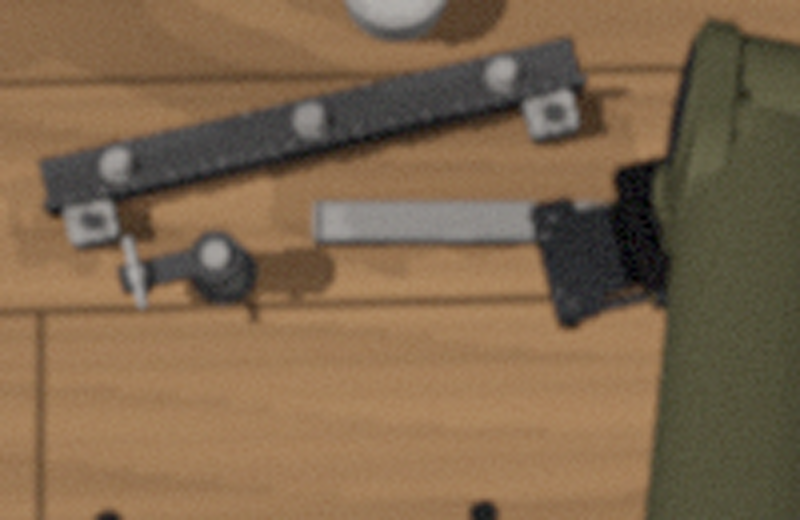

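View pics/w5.png

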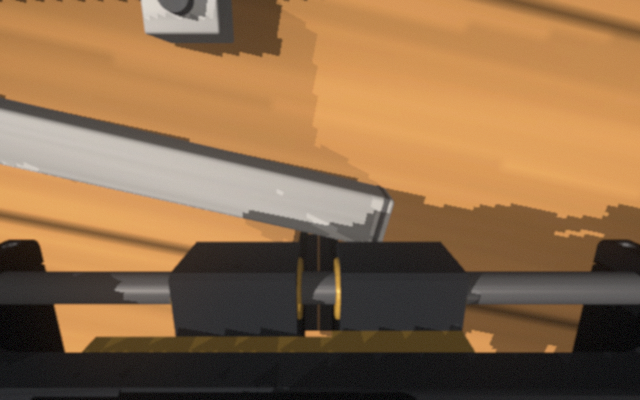

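```bash
python3 -c "
from h import *
d=viewer.get_image('wrist')
for p in [(384,190),(370,240),(200,144),(0,102),(0,163)]: print(p,(w2j(px2w(d,*p,.025))*1000).round(1))
d=viewer.get_image('top')
for p in [(315,202),(315,243),(530,204),(530,243)]: print(p,(w2j(px2w(d,(p[0]+.5)/4-.5+210,(p[1]+.5)/4-.5+130,.025))*1000).round(1))
"
```

```text
(384, 190) [ -87.7 -237.5]
(370, 240) [-111.7 -232.3]
(200, 144) [ -67.3 -157.7]
(0, 102) [-50.  -76.3]
(0, 163) [-75.6 -70. ]
(315, 202) [-33.2  11. ]
(315, 243) [-59.3  17.1]
(530, 204) [ -66.8 -123.5]
(530, 243) [ -91.6 -117.2]
```

```bash
python3 -m creep '[{"fingers":0,"x":0,"y":-0.5,"z":0,"twist":0},{"fingers":0,"x":0,"y":-0.6,"z":-0.8,"twist":0},{"fingers":0,"x":0,"y":-0.6,"z":-1.6,"twist":0},{"fingers":0,"x":0,"y":-0.5,"z":-2.4,"twist":0},{"fingers":0,"x":0,"y":-0.2,"z":-3.05,"twist":0},{"fingers":0,"x":0,"y":0.3,"z":-3.05,"twist":0},{"fingers":0,"x":0,"y":0.6,"z":-3.05,"twist":0},{"fingers":0,"x":0,"y":0.7,"z":-3.05,"twist":0},{"fingers":0,"x":0,"y":0.8,"z":-3.05,"twist":0},{"fingers":0,"x":0,"y":0.9,"z":-3.05,"twist":0},{"fingers":0,"x":0,"y":1,"z":-3.05,"twist":0},{"fingers":0,"x":0,"y":1,"z":-3.05,"twist":0}]'
python3 -c "
from h import *
tool(); d=viewer.get_image('wrist');crop(d,0,0,640,400,1,'pics/w6.png')
"
```

```text
time: 7.65
position: [0.591, -0.1211, 0.0128]
tool_rot: [1.053, 1.303, -1.057]
ft_force: [-3.9, -0.0, 2.0]
grip_width: 0.008
t 7.65 world [ 0.591  -0.1211  0.0128] jig mm [-85.6 -85.5] z 12.8 F [-3.9 -0.   2. ] toolx [-0.004 -0.    -1.   ] tool y,z dir in jig deg [ -0.1 -90.1] grip 0.01
```

View pics/w6.png

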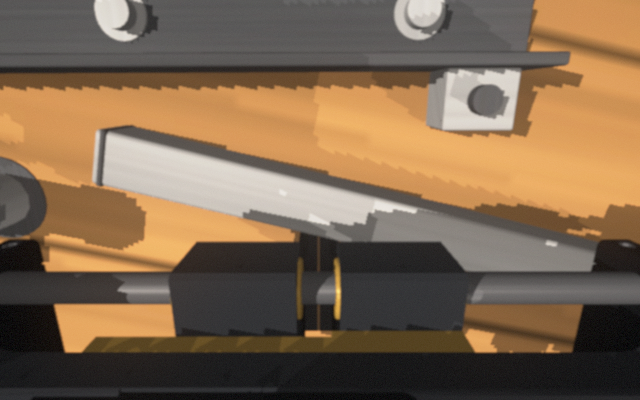

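```bash
python3 -c "
from h import *
d=viewer.get_image('wrist')
for p in [(132,127),(104,184),(300,168),(420,201),(590,242)]: print(p,(w2j(px2w(d,*p,.025))*1000).round(1))
"
```

```text
(132, 127) [-22.3  -9. ]
(104, 184) [-46.9   7. ]
(300, 168) [-39.9 -79.4]
(420, 201) [ -55.  -132.7]
(590, 242) [ -74.9 -212.8]
```

```bash
python3 -m creep '[{"fingers":0,"x":0,"y":-0.6,"z":0,"twist":0},{"fingers":0,"x":0,"y":-1.3,"z":0.1,"twist":0},{"fingers":0,"x":0,"y":-1.7,"z":0.8,"twist":0},{"fingers":0,"x":0,"y":-1.8,"z":1.6,"twist":0},{"fingers":0,"x":0,"y":-1.8,"z":2.4,"twist":0},{"fingers":0,"x":0,"y":-1.8,"z":3.2,"twist":0},{"fingers":0,"x":0,"y":-1.8,"z":4,"twist":0.7},{"fingers":0,"x":0,"y":-1.8,"z":4.9,"twist":1.4},{"fingers":0,"x":0,"y":-1.6,"z":5,"twist":2.1},{"fingers":0,"x":0,"y":-1,"z":5,"twist":2.8},{"fingers":0,"x":0,"y":-0.5,"z":5,"twist":2.8},{"fingers":0,"x":0,"y":-0.47,"z":5,"twist":2.8},{"fingers":0,"x":0,"y":-0.47,"z":5,"twist":2.8}]'
python3 -c "
from h import *
tool(); d=viewer.get_image('top'); crop(d,210,130,410,260,4,'pics/t7.png');d=viewer.get_image('wrist');crop(d,0,0,640,400,1,'pics/w7.png')
"
```

```text
time: 8.83
position: [0.6174, -0.3189, 0.0133]
tool_rot: [1.234, 1.192, -1.232]
ft_force: [-0.9, -0.5, 0.1]
grip_width: 0.004
t 8.83 world [ 0.6174 -0.3189  0.0133] jig mm [-101.2 -284.5] z 13.3 F [-0.9 -0.5  0.1] toolx [ 0.002  0.    -1.   ] tool y,z dir in jig deg [ -13.9 -103.9] grip 0.0
```

View pics/t7.png

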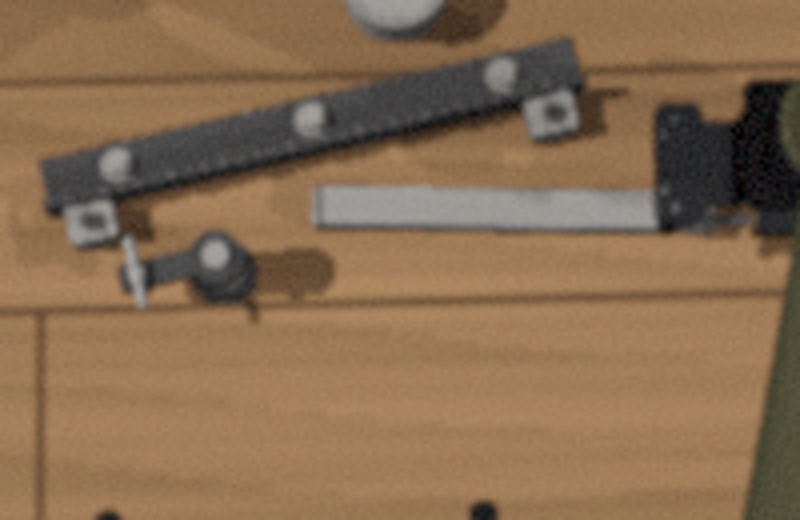

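View pics/w7.png

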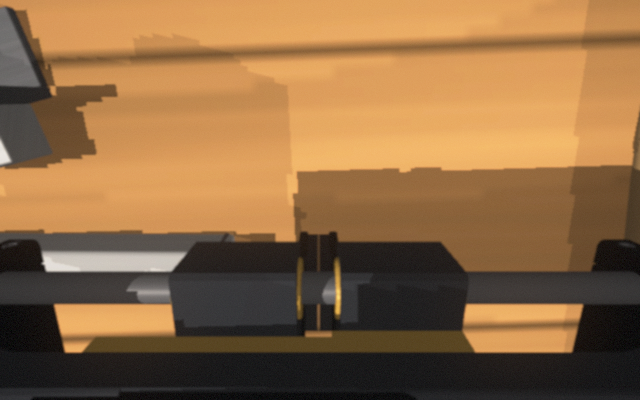

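```bash
python3 -c "
from h import *
s,M=tool()
d=viewer.get_image('top')
for p in [(316,186),(316,228),(640,192),(640,231)]:
  w=px2w(d,(p[0]+.5)/4-.5+210,(p[1]+.5)/4-.5+130,.025); print(p,(w2j(w)*1000).round(1),'tool yz mm',((M.T@(w-s['position']))*1000)[1:].round(1))
d=viewer.get_image('wrist')
for p in [(228,233),(50,233)]:
  w=px2w(d,*p,.025); print(p,(w2j(w)*1000).round(1),'tool yz mm',((M.T@(w-s['position']))*1000)[1:].round(1))
"
```

```text
t 8.93 world [ 0.6152 -0.3204  0.0131] jig mm [-103.7 -285.5] z 13.1 F [-0.1  1.1  0.2] toolx [-0.001 -0.001 -1.   ] tool y,z dir in jig deg [ -14.1 -104.1] grip 0.01
(316, 186) [-23.1   7.9] tool yz mm [   6.9 -304.2]
(316, 228) [-49.9  14.2] tool yz mm [ -20.7 -303.7]
(640, 192) [ -75.7 -194.5] tool yz mm [  5. -95.]
(640, 231) [-100.6 -188.1] tool yz mm [-20.7 -95.2]
(228, 233) [ -79.2 -250.8] tool yz mm [ 15.3 -39.5]
(50, 233) [ -59.3 -171.6] tool yz mm [  15.3 -121.2]
```

```bash
python3 -c "
from h import *
s,M=tool()
d=viewer.get_image('wrist')
crop(d,30,215,260,275,3,'pics/w8.png')
for p,z in [((228,233),0),((50,233),0),((170,245),.025),((130,249),.025),((50,249),.025)]:
  w=px2w(d,*p,z); print(p,(w2j(w)*1000).round(1),'tool yz mm',((M.T@(w-s['position']))*1000)[1:].round(1))
"
```

```text
t 9.03 world [ 0.6147 -0.3208  0.0133] jig mm [-104.2 -285.8] z 13.3 F [0.4 0.1 0.2] toolx [-0.001 -0.001 -1.   ] tool y,z dir in jig deg [ -14.1 -104.1] grip 0.0
(228, 233) [ -87.4 -241.8] tool yz mm [  5.5 -46.8]
(50, 233) [ -64.1 -149.3] tool yz mm [   5.5 -142.1]
(170, 245) [ -78.5 -222.9] tool yz mm [  9.6 -67.3]
(130, 249) [ -75.8 -204.1] tool yz mm [  7.6 -86.1]
(50, 249) [ -66.7 -168. ] tool yz mm [   7.6 -123.4]
```

View pics/w8.png

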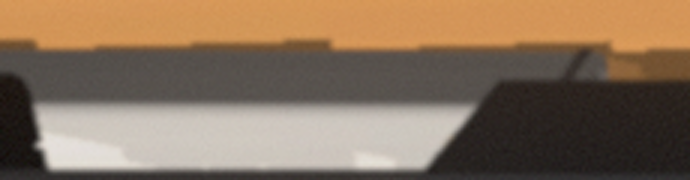

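```bash
python3 -m creep '[{"fingers":0,"x":0,"y":-0.16,"z":-0.2,"twist":0},{"fingers":0,"x":0,"y":-0.16,"z":-0.5,"twist":0},{"fingers":0,"x":0,"y":-0.16,"z":-0.65,"twist":0},{"fingers":0,"x":0,"y":-0.16,"z":-0.8,"twist":0},{"fingers":0,"x":0,"y":-0.16,"z":-0.9,"twist":0},{"fingers":0,"x":0,"y":-0.16,"z":-1,"twist":0},{"fingers":0,"x":0,"y":-0.16,"z":-1.1,"twist":0},{"fingers":0,"x":0,"y":-0.16,"z":-1.2,"twist":0},{"fingers":0,"x":0,"y":-0.16,"z":-1.3,"twist":0},{"fingers":0,"x":0,"y":-0.16,"z":-1.4,"twist":0},{"fingers":0,"x":0,"y":-0.16,"z":-1.5,"twist":0},{"fingers":0,"x":0,"y":-0.16,"z":-1.6,"twist":0},{"fingers":0,"x":0,"y":-0.16,"z":-1.7,"twist":0},{"fingers":0,"x":0,"y":-0.16,"z":-1.8,"twist":0},{"fingers":0,"x":0,"y":-0.16,"z":-1.9,"twist":0},{"fingers":0,"x":0,"y":-0.16,"z":-2,"twist":0},{"fingers":0,"x":0,"y":-0.16,"z":-2,"twist":0}]'
cat > look.py <<'E'
import sys
from h import *
n=sys.argv[1]; tool()
d=viewer.get_image('top'); crop(d,210,130,410,260,4,f'pics/t{n}.png')
d=viewer.get_image('wrist');crop(d,0,0,640,400,1,f'pics/w{n}.png')
E
cat > pt.py <<'E'
# usage: pt.py t:u,v:z (t = top crop coords) or w:u,v:z
import sys
from h import *
s=telemetry.get_state(); M=R.from_rotvec(s["tool_rot"]).as_matrix(); D={}
for a in sys.argv[1:]:
    k,uv,z=a.split(':'); u,v=map(float,uv.split(','))
    n={'t':'top','w':'wrist','s':'side'}[k]
    if n not in D: D[n]=viewer.get_image(n)
    if k=='t': u,v=(u+.5)/4-.5+210,(v+.5)/4-.5+130
    w=px2w(D[n],u,v,float(z)); print(a,'jig',(w2j(w)*1000).round(1),'tool yz',((M.T@(w-s['position']))*1000)[1:].round(1))
E
python3 look.py 9
```

```text
time: 10.5
position: [0.6126, -0.2382, 0.0136]
tool_rot: [1.234, 1.193, -1.233]
ft_force: [0.3, -1.9, 2.0]
grip_width: 0.005
t 10.5 world [ 0.6126 -0.2382  0.0136] jig mm [ -89.  -204.6] z 13.6 F [ 0.3 -1.9  2. ] toolx [ 0.     0.001 -1.   ] tool y,z dir in jig deg [ -14. -104.] grip 0.01
```

View pics/t9.png

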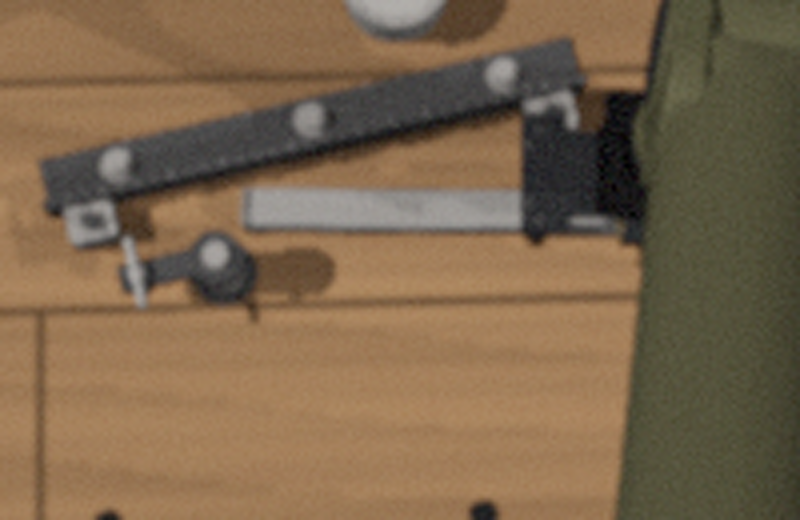

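View pics/w9.png

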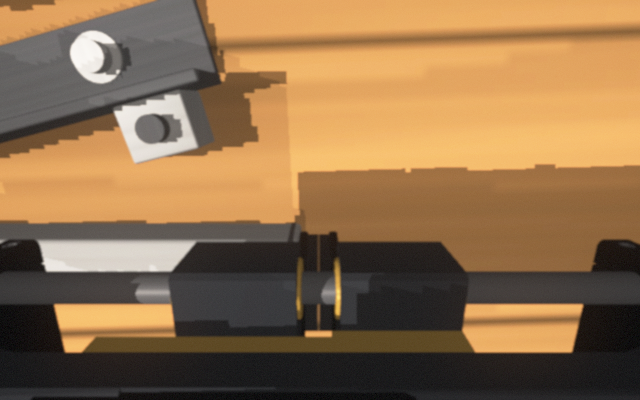

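```bash
python3 pt.py t:247,188:.025 t:246,229:.025 t:515,191:.025 t:515,231:.025 w:298,222:0 w:100,240:.025
```

```text
t:247,188:.025 jig [-14.   51.5] tool yz [  10.9 -266.6]
t:246,229:.025 jig [-40.   58.1] tool yz [ -16.  -266.7]
t:515,191:.025 jig [ -56.2 -116.1] tool yz [ 10.4 -93.7]
t:515,231:.025 jig [ -81.7 -109.7] tool yz [-15.8 -93.8]
w:298,222:0 jig [ -75.5 -198.5] tool yz [11.7 -9.1]
w:100,240:.025 jig [ -53.4 -111. ] tool yz [ 12.  -99.4]
```

```bash
python3 -m creep '[{"fingers":0,"x":0,"y":0,"z":-0.1,"twist":0},{"fingers":0,"x":0,"y":0,"z":-0.2,"twist":0},{"fingers":0,"x":0,"y":0,"z":-0.3,"twist":0},{"fingers":0,"x":0,"y":0,"z":-0.4,"twist":0},{"fingers":0,"x":0,"y":0,"z":-0.5,"twist":0},{"fingers":0,"x":0,"y":0,"z":-0.6,"twist":0},{"fingers":0,"x":0,"y":0,"z":-0.7,"twist":0},{"fingers":0,"x":0,"y":0,"z":-0.8,"twist":0},{"fingers":0,"x":0,"y":0,"z":-0.9,"twist":0},{"fingers":0,"x":0,"y":0,"z":-1,"twist":0},{"fingers":0,"x":0,"y":0,"z":-1.1,"twist":0},{"fingers":0,"x":0,"y":0,"z":-1.2,"twist":0},{"fingers":0,"x":0,"y":0,"z":-1.2,"twist":0}]'
python3 look.py 10
```

```text
time: 11.78
position: [0.6142, -0.1899, 0.0134]
tool_rot: [1.235, 1.194, -1.233]
ft_force: [-0.6, 0.4, -0.1]
grip_width: 0.008
t 11.78 world [ 0.6142 -0.1899  0.0134] jig mm [ -77.3 -157.7] z 13.4 F [-0.6  0.4 -0.1] toolx [ 0.     0.001 -1.   ] tool y,z dir in jig deg [ -14. -104.] grip 0.01
```

View pics/t10.png

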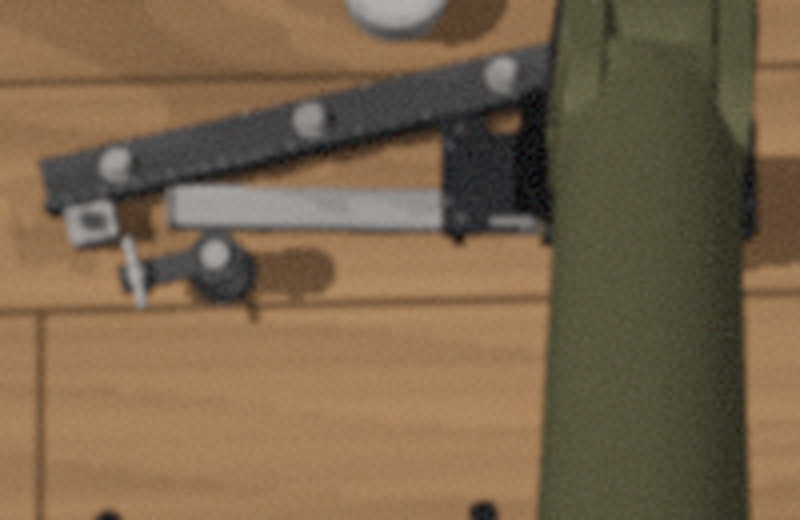

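View pics/w10.png

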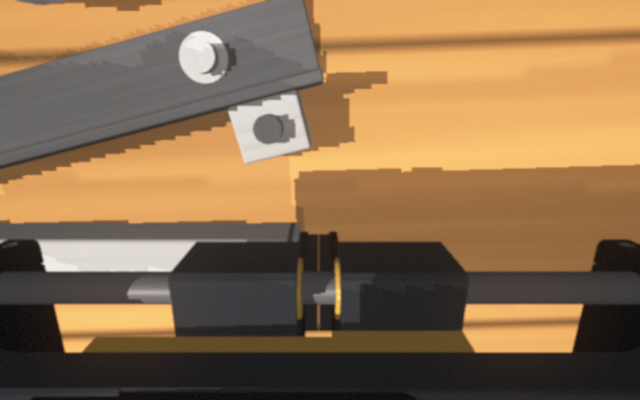

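```bash
python3 pt.py t:172,186:.025 t:170,228:.025; python3 -m creep '[{"fingers":0,"x":0,"y":-0.02,"z":-0.1,"twist":0},{"fingers":0,"x":0,"y":-0.045,"z":-0.2,"twist":0},{"fingers":0,"x":0,"y":-0.07,"z":-0.3,"twist":0},{"fingers":0,"x":0,"y":-0.095,"z":-0.4,"twist":0},{"fingers":0,"x":0,"y":-0.12,"z":-0.5,"twist":0},{"fingers":0,"x":0,"y":-0.145,"z":-0.6,"twist":0},{"fingers":0,"x":0,"y":-0.17,"z":-0.7,"twist":0},{"fingers":0,"x":0,"y":-0.17,"z":-0.7,"twist":0}]'
python3 look.py 11
```

```text
t:172,186:.025 jig [-1.4 98.1] tool yz [  11.6 -267.1]
t:170,228:.025 jig [-28.  105.3] tool yz [ -15.9 -267.6]
time: 12.6
position: [0.6081, -0.1621, 0.0136]
tool_rot: [1.234, 1.194, -1.234]
ft_force: [-0.6, -1.9, 1.1]
grip_width: 0.003
t 12.6 world [ 0.6081 -0.1621  0.0136] jig mm [ -77.5 -129.2] z 13.6 F [-0.6 -1.9  1.1] toolx [-0.  0. -1.] tool y,z dir in jig deg [ -14. -104.] grip 0.0
```

View pics/t11.png

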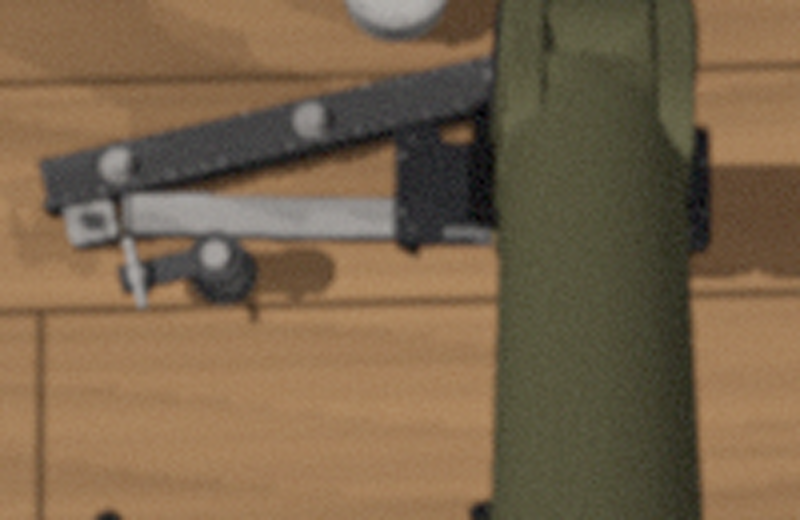

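View pics/w11.png

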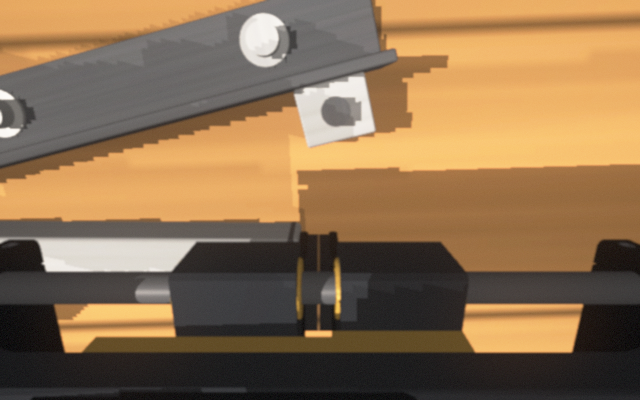

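```bash
python3 -m creep '[{"fingers":0,"x":0,"y":0,"z":0.3,"twist":0},{"fingers":0,"x":0,"y":-0.1,"z":0.7,"twist":0},{"fingers":0,"x":0,"y":-0.8,"z":0.8,"twist":0},{"fingers":0,"x":0,"y":-1.5,"z":0.7,"twist":0},{"fingers":0,"x":0,"y":-1.6,"z":0,"twist":-0.7},{"fingers":0,"x":0,"y":-1.6,"z":-0.4,"twist":-1.4},{"fingers":0,"x":0,"y":-1.6,"z":-0.5,"twist":-2.1},{"fingers":0,"x":0,"y":-1.6,"z":-0.5,"twist":-2.8},{"fingers":0,"x":0,"y":-1.6,"z":-0.5,"twist":-2.8}]'
python3 look.py 12
```

```text
time: 13.45
position: [0.5447, -0.1405, 0.0131]
tool_rot: [1.052, 1.303, -1.051]
ft_force: [-0.9, -0.4, 0.5]
grip_width: 0.003
t 13.45 world [ 0.5447 -0.1405  0.0131] jig mm [-134.9  -94.8] z 13.1 F [-0.9 -0.4  0.5] toolx [-0.     0.001 -1.   ] tool y,z dir in jig deg [  0.1 -89.9] grip 0.0
```

View pics/t12.png

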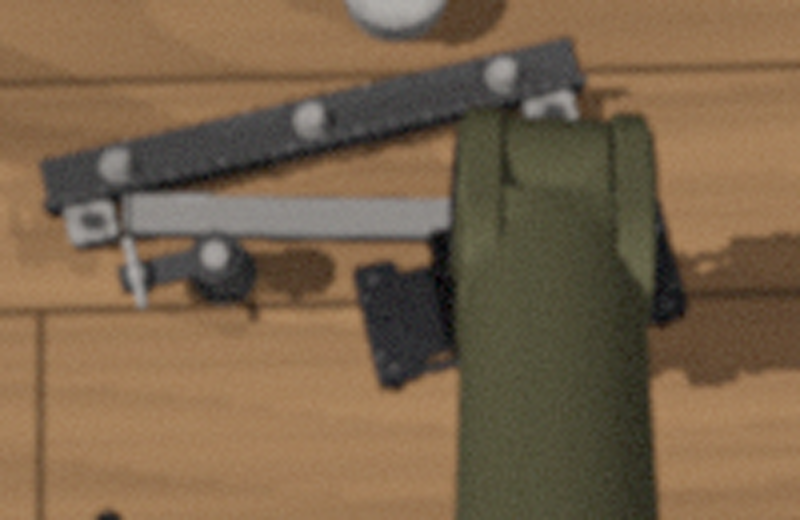

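View pics/w12.png

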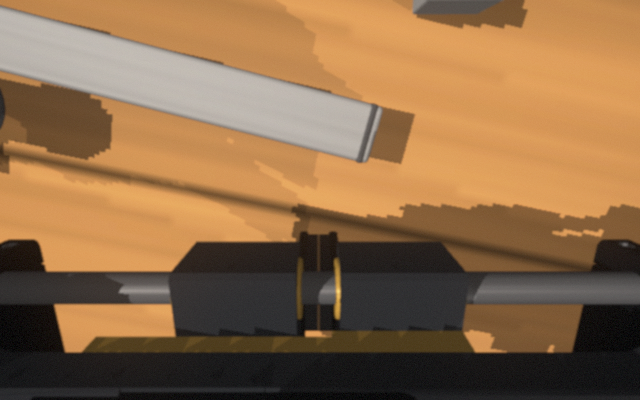

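```bash
python3 pt.py t:130,194:.025 t:128,235:.025 w:373,104:.025 w:357,160:.025
```

```text
t:130,194:.025 jig [ -0.3 125.5] tool yz [ 134.2 -221.8]
t:128,235:.025 jig [-26.2 132.4] tool yz [ 108.2 -228.7]
w:373,104:.025 jig [ -62.7 -120.6] tool yz [72.5 24.5]
w:357,160:.025 jig [ -86.2 -114.6] tool yz [49.1 18.6]
```

```bash
python3 -m creep '[{"fingers":0,"x":0,"y":0.3,"z":0,"twist":0},{"fingers":0,"x":0,"y":0.6,"z":0,"twist":0},{"fingers":0,"x":0,"y":0.8,"z":0,"twist":0},{"fingers":0,"x":0,"y":0.9,"z":0,"twist":0},{"fingers":0,"x":0,"y":1,"z":0,"twist":0},{"fingers":0,"x":0,"y":1.1,"z":0,"twist":0},{"fingers":0,"x":0,"y":1.2,"z":0,"twist":0},{"fingers":0,"x":0,"y":1.3,"z":0,"twist":0},{"fingers":0,"x":0,"y":1.4,"z":0,"twist":0},{"fingers":0,"x":0,"y":1.5,"z":0,"twist":0},{"fingers":0,"x":0,"y":1.6,"z":0,"twist":0},{"fingers":0,"x":0,"y":1.7,"z":0,"twist":0},{"fingers":0,"x":0,"y":1.7,"z":0,"twist":0}]'
python3 look.py 13
```

```text
time: 14.73
position: [0.6125, -0.1266, 0.0134]
tool_rot: [1.054, 1.301, -1.052]
ft_force: [-0.4, 0.2, 0.2]
grip_width: 0.006
t 14.73 world [ 0.6125 -0.1266  0.0134] jig mm [-65.8 -95.4] z 13.4 F [-0.4  0.2  0.2] toolx [ 0.001  0.    -1.   ] tool y,z dir in jig deg [ -0. -90.] grip 0.01
```

View pics/t13.png

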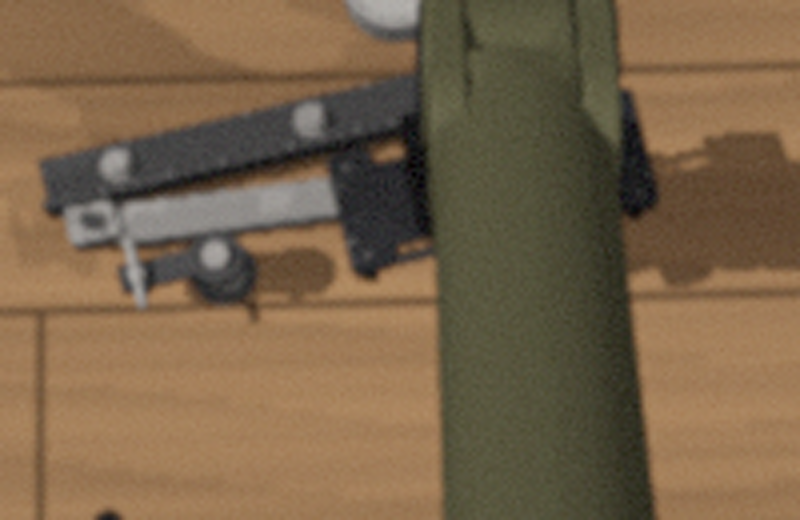

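View pics/w13.png

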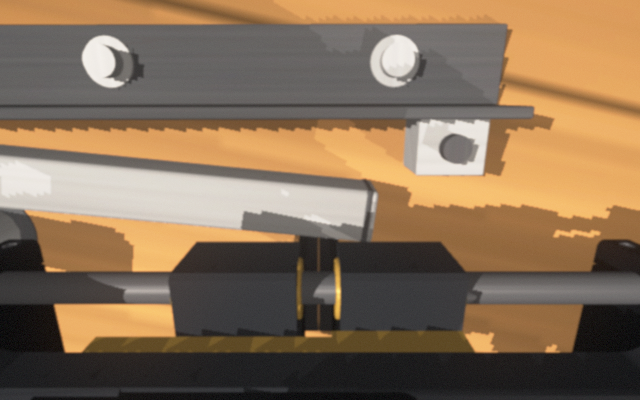

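```bash
python3 pt.py t:126,203:.025 t:126,243:.025 w:372,182:.025 w:360,240:.025; python3 -m creep '[{"fingers":0,"x":0,"y":0.1,"z":0,"twist":0},{"fingers":0,"x":0,"y":0.2,"z":0,"twist":0},{"fingers":0,"x":0,"y":0.3,"z":0,"twist":0},{"fingers":0,"x":0,"y":0.4,"z":0,"twist":0},{"fingers":0,"x":0,"y":0.5,"z":0,"twist":0},{"fingers":0,"x":0,"y":0.6,"z":0,"twist":0},{"fingers":0,"x":0,"y":0.6,"z":0,"twist":0}]'
python3 look.py 14
```

```text
t:126,203:.025 jig [ -5.4 129.2] tool yz [  60.5 -224.2]
t:126,243:.025 jig [-31.  134.8] tool yz [  35.  -229.8]
w:372,182:.025 jig [ -27.  -120.5] tool yz [39.  25.5]
w:360,240:.025 jig [ -54.7 -116.1] tool yz [11.4 21.1]
time: 15.52
position: [0.6361, -0.1214, 0.0133]
tool_rot: [1.054, 1.301, -1.052]
ft_force: [0.6, -0.2, -0.1]
grip_width: 0.003
t 15.52 world [ 0.6361 -0.1214  0.0133] jig mm [-41.6 -95.3] z 13.3 F [ 0.6 -0.2 -0.1] toolx [ 0.001  0.001 -1.   ] tool y,z dir in jig deg [ -0. -90.] grip 0.0
```

View pics/t14.png

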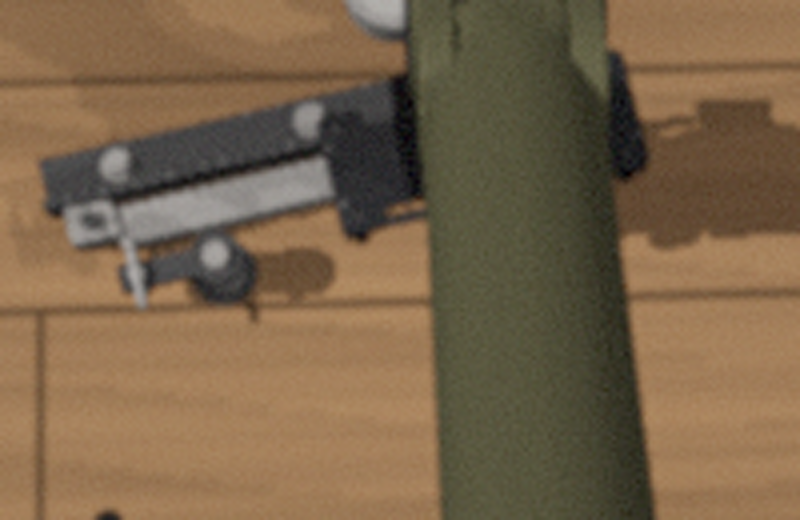

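View pics/w14.png

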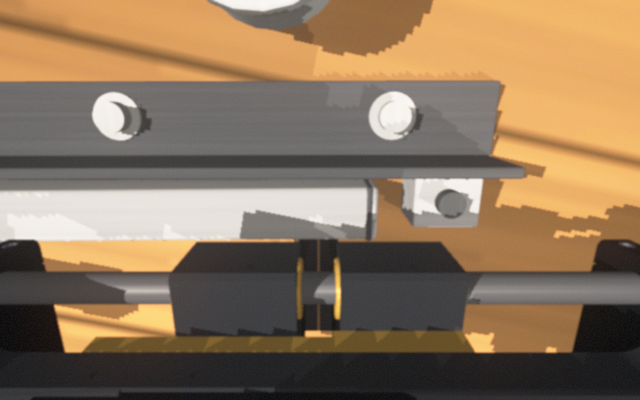

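```bash
python3 pt.py t:126,206:.025 t:330,157:.025 w:370,186:.025 w:370,240:.025 w:415,225:.025 w:0,190:.025; python3 -m creep '[{"fingers":0,"x":0,"y":0.06,"z":0,"twist":0},{"fingers":0,"x":0,"y":0.1,"z":0,"twist":0},{"fingers":0,"x":0,"y":0.13,"z":0,"twist":0},{"fingers":0,"x":0,"y":0.13,"z":0,"twist":0}]'
```

```text
t:126,206:.025 jig [ -7.4 129.6] tool yz [  34.6 -224.3]
t:330,157:.025 jig [-6.5 -5.2] tool yz [ 35.4 -89.5]
w:370,186:.025 jig [  -4.7 -119.3] tool yz [37.2 24.6]
w:370,240:.025 jig [ -30.5 -120.4] tool yz [11.4 25.7]
w:415,225:.025 jig [ -23.1 -140.7] tool yz [18.8 46. ]
w:0,190:.025 jig [-6.6 45.1] tool yz [  35.3 -139.8]
time: 16.05
position: [0.6398, -0.1209, 0.0133]
tool_rot: [1.053, 1.302, -1.054]
ft_force: [-3.2, -0.7, 1.9]
grip_width: 0.002
```

```bash
python3 -m creep '[{"fingers":0,"x":0,"y":-0.4,"z":0,"twist":0},{"fingers":0,"x":0,"y":-0.7,"z":-0.3,"twist":0},{"fingers":0,"x":0,"y":-0.7,"z":-1,"twist":0},{"fingers":0,"x":0,"y":-0.7,"z":-1.7,"twist":0},{"fingers":0,"x":0,"y":-0.6,"z":-2.4,"twist":0},{"fingers":0,"x":0,"y":-0.4,"z":-2.5,"twist":0},{"fingers":0,"x":0,"y":-0.2,"z":-2.5,"twist":0},{"fingers":0,"x":0,"y":-0.1,"z":-2.5,"twist":0},{"fingers":0,"x":0,"y":0,"z":-2.5,"twist":0},{"fingers":0,"x":0,"y":0.05,"z":-2.5,"twist":0},{"fingers":0,"x":0,"y":0.1,"z":-2.5,"twist":0},{"fingers":0,"x":0,"y":0.1,"z":-2.5,"twist":0}]'
python3 look.py 15
```

```text
time: 17.05
position: [0.6215, -0.024, 0.0126]
tool_rot: [1.053, 1.304, -1.059]
ft_force: [-6.2, 1.5, 3.6]
grip_width: 0.005
t 17.05 world [ 0.6215 -0.024   0.0126] jig mm [-35.6   3. ] z 12.6 F [-6.2  1.5  3.6] toolx [-0.005 -0.001 -1.   ] tool y,z dir in jig deg [ -0.2 -90.2] grip 0.01
```

View pics/w15.png

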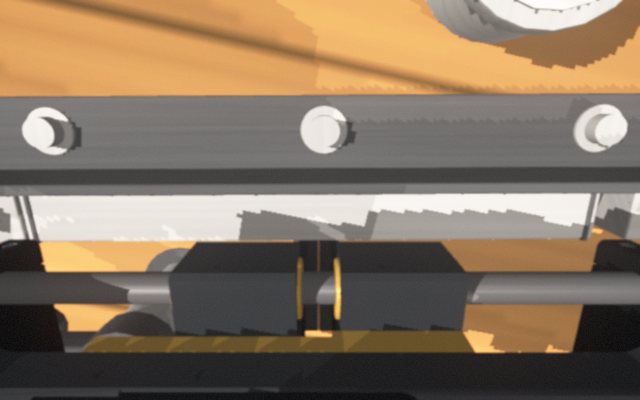

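```bash
python3 -m creep '[{"fingers":0,"x":0,"y":0.05,"z":0,"twist":0},{"fingers":0,"x":0,"y":0.1,"z":0,"twist":0},{"fingers":0,"x":0,"y":0.15,"z":0,"twist":0},{"fingers":0,"x":0,"y":0.15,"z":0,"twist":0}]'
python3 look.py 16; python3 pt.py w:20,192:.025 w:320,192:.025 w:600,192:.025 w:320,240:.025 w:100,240:.025 w:560,240:.025
```

```text
time: 17.48
position: [0.6218, -0.0241, 0.0125]
tool_rot: [1.047, 1.312, -1.068]
ft_force: [-20.3, -1.0, 16.6]
grip_width: 0.004
t 17.48 world [ 0.6218 -0.0241  0.0125] jig mm [-35.3   3. ] z 12.5 F [-20.3  -1.   16.6] toolx [-0.017 -0.003 -1.   ] tool y,z dir in jig deg [ -0.2 -90.2] grip 0.0
w:20,192:.025 jig [  0.4 132.5] tool yz [  35.  -129.7]
w:320,192:.025 jig [-0.   0.4] tool yz [35.1  2.4]
w:600,192:.025 jig [  -0.5 -123. ] tool yz [ 35.1 125.8]
w:320,240:.025 jig [-23.    0.4] tool yz [12.1  2.5]
w:100,240:.025 jig [-22.6 101.5] tool yz [ 12.1 -98.6]
w:560,240:.025 jig [ -23.4 -109.9] tool yz [ 12.1 112.8]
```

View pics/w16.png

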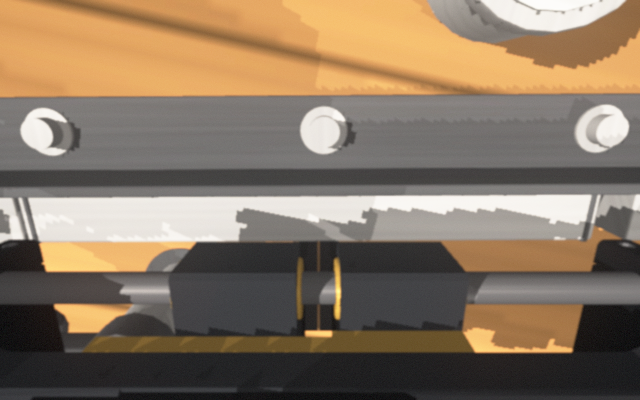

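```bash
python3 -m creep '[{"fingers":0,"x":0,"y":-0.2,"z":0,"twist":0},{"fingers":0,"x":0,"y":-0.6,"z":0,"twist":0},{"fingers":0,"x":0,"y":-1.2,"z":0,"twist":0},{"fingers":0,"x":-0.8,"y":-1.8,"z":0,"twist":0},{"fingers":0,"x":-1.7,"y":-2.1,"z":0,"twist":0},{"fingers":0,"x":-2.6,"y":-2.2,"z":0,"twist":0},{"fingers":0,"x":-3.5,"y":-2.2,"z":0.8,"twist":0},{"fingers":0,"x":-3.8,"y":-2.2,"z":1.7,"twist":0},{"fingers":0,"x":-3.8,"y":-2.2,"z":2.6,"twist":0},{"fingers":0,"x":-3.8,"y":-2.2,"z":3.5,"twist":0},{"fingers":0,"x":-3.8,"y":-2.2,"z":4.4,"twist":0},{"fingers":0,"x":-3.8,"y":-2.2,"z":5.3,"twist":0},{"fingers":0,"x":-3.8,"y":-2.2,"z":6.2,"twist":0},{"fingers":0,"x":-3.8,"y":-2.2,"z":6.2,"twist":0},{"fingers":0,"x":-3.8,"y":-2.2,"z":6.2,"twist":0}]'
python3 look.py 17
python3 - <<'E'
from h import *
d=viewer.get_image('side'); crop(d,230,160,330,285,5,'pics/s17.png')
E
```

```text
time: 18.88
position: [0.5934, -0.2875, 0.1644]
tool_rot: [1.058, 1.297, -1.06]
ft_force: [0.5, 1.0, 0.4]
grip_width: 0.004
t 18.88 world [ 0.5934 -0.2875  0.1644] jig mm [-118.  -248.8] z 164.4 F [0.5 1.  0.4] toolx [-0.001 -0.001 -1.   ] tool y,z dir in jig deg [ -0.5 -90.5] grip 0.0
```

View pics/t17.png

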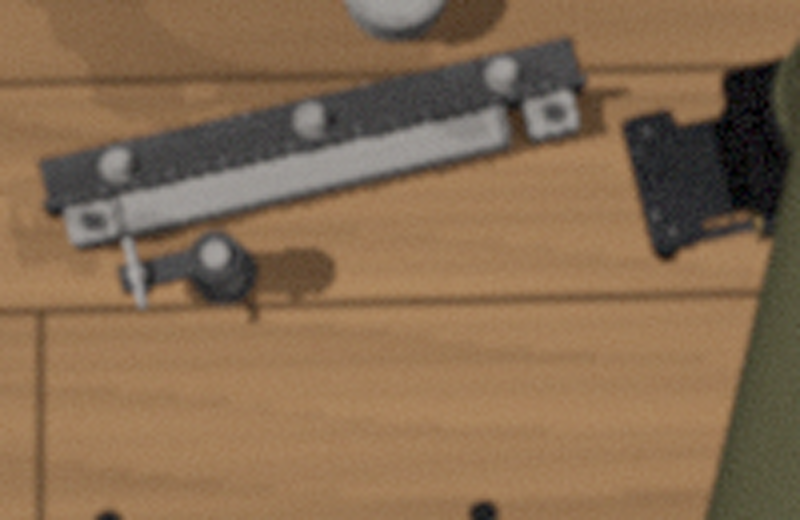

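View pics/s17.png

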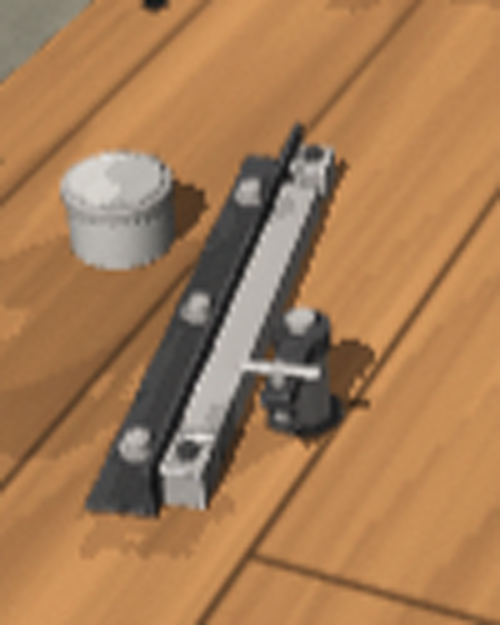

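```bash
python3 - <<'E'
from h import *
d=viewer.get_image('top'); d0=d
crop(d,220,160,300,210,10,'pics/L18.png'); crop(d,300,140,380,190,10,'pics/R18.png')
import pickle
a=pickle.load(open('top0.pkl','rb'))['pixels'].astype(int); b=d['pixels'].astype(int)
D=(abs(a-b).max(2)>50)
for n,(u0,v0,u1,v1) in dict(offcut=(150,225,185,250),square=(155,270,210,310),tin=(290,105,330,142),hammer=(440,115,490,225)).items(): print(n,D[v0:v1,u0:u1].sum())
E
python3 pt.py t:506,110:.025 t:508,146:.025 t:526,104:.025 t:530,138:.025 t:122,204:.025 t:130,233:.025 t:320,190:.025 t:120,208:.025
```

```text
offcut 0
square 0
tin 0
hammer 2504
t:506,110:.025 jig [  -2.7 -123.5] tool yz [ 112.5 -118.8]
t:508,146:.025 jig [ -26.3 -118.9] tool yz [  89.  -123.4]
t:526,104:.025 jig [  -1.9 -137.1] tool yz [ 113.4 -105.2]
t:530,138:.025 jig [ -24.5 -134.1] tool yz [  90.8 -108.2]
t:122,204:.025 jig [ -5.5 131.9] tool yz [ 110.  -374.2]
t:130,233:.025 jig [-25.2 130.9] tool yz [  90.2 -373.2]
t:320,190:.025 jig [-26.2   6. ] tool yz [  89.1 -248.4]
t:120,208:.025 jig [ -7.7 133.7] tool yz [ 107.7 -376. ]
```

View pics/L18.png

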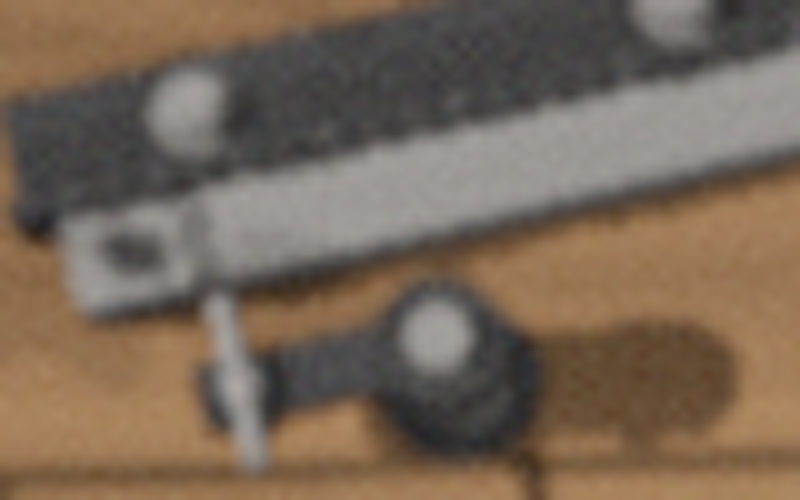

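View pics/R18.png

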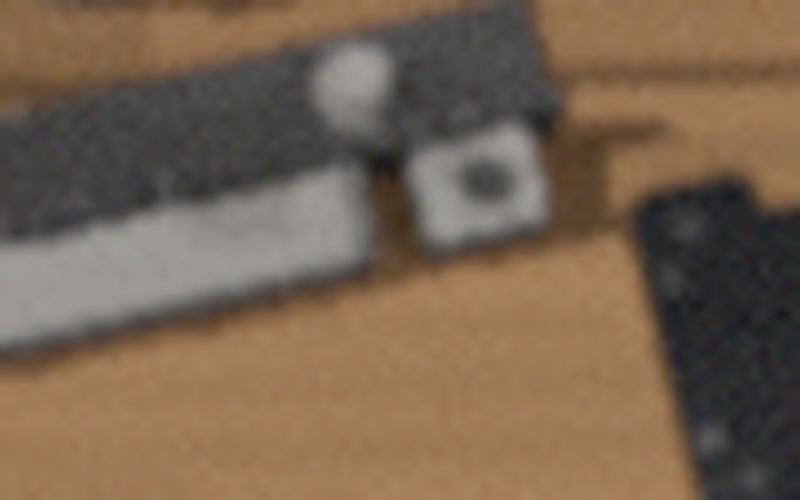

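Run:
```python
from h import *
a=cv2.imread('pics/side0.png').astype(int); d=viewer.get_image('side')
b=cv2.cvtColor(d['pixels'],cv2.COLOR_RGB2BGR).astype(int)
crop(d,280,130,400,180,6,'pics/s19.png')
print((abs(a-b).max(2)>50)[140:168,298:372].sum())
```

```text
601
```

View pics/s19.png

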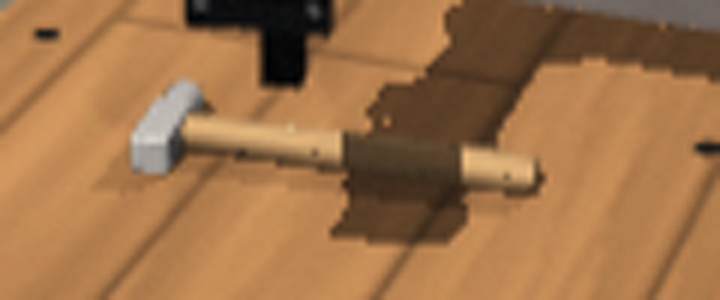

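The hammer's head is still at about (305,152) and its handle end at (369,159), as at the start. Only the arm's shadow now crosses it.

```bash
python3 -c "
from bench import workorder
print(workorder.close_job())"
```

```text
the job is handed in; nothing more can be done
None
```

The tube is in its bay, flush along the back fence between the two end blocks. I handed the job in at about 19 s of the 67 s allowed. I worked only by pushing with the closed fingertips:
- **Turning:** I turned the tube with pushes on its front face.
- **Angling in:** I pushed on its right end until the left end was behind the post. Its left end was then about 126 mm along the fence and its right end still about 75 mm out.
- **Swinging and seating:** I swung the right end in past its block. A final push of about 20 N at the middle met a solid stop.

**Last checks:**
- **Tube seat:** In the top and side pictures the tube's front edge lines up with both end blocks, at jig x of about -25 to -26 mm. Its back edge at the right end measured about -2.7 mm, which is within the camera error.
- **Sideways position:** The tube lies close to the left block, with its middle about 6 to 8 mm left of the bay's centre. The limit is 9.5 mm, and the left block stops it at 8 mm. I did not push it back to centre.
- **Bystanders:** The offcut, tin and square are unchanged in the top picture. The pixel comparison flagged the hammer in both views. By eye in the side picture it lies where it did at the start, with only the arm's shadow across it.
- **Hand:** It finished clear, with the fingertips about 164 mm above the bench.

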